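# Scrub out the clay extruder's barrel

### The arm

A 7-joint arm with a two-finger parallel gripper is mounted at the origin on a cart in front of the work surface, level with it; the furniture and walls round the work are solid. World frame = base frame: x ahead of the robot, y to its left, z up, the work surface at z = 0. Lengths are in m, angles in rad, forces in N, time in s.
With the tool pointing down it reaches from about 0.4 to 0.875 m from the base axis. Payload 4.4 kg.
Tool frame: the origin (TCP) lies at the very end of the fingers, on their centre line; the grasp point (between the pads) lies 19 mm behind it; z points along the fingers, y is the line along which they close (so a half turn about z gives the same grasp; the last joint's range is limited). The gripper opens to 85 mm and grips with 20 to 120 N. Pads are 22 mm wide; open, the fingers measure 114 mm over their backs; the gripper's body (76 mm by 85 mm) begins 54 mm behind the grasp point. The pads swing forward as they close: fully open they stand 13 mm farther back than shut.
Start: joints at [-1.312, 0.628, 0.038, 1.517, -0.027, 0.996, -0.02], TCP at [0.207, 0.616, 0.231] pointing down, gripper open.
Joint ranges: [-3.06, 3.06], [-0.37, 2.12], [-1.25, 1.32], [0.18, 2.47], [-1.1, 4.24], [0.23, 1.98], [-2.94, 2.94]. Speed limits (rad/s): [2.57, 2.57, 3.14, 3.14, 3.14, 3.14, 3.14].

### API

Orientations are given as [roll, pitch, yaw] about the fixed x, y, z axes, in that order (R = Rz(yaw) Ry(pitch) Rx(roll)).
In Python, from rig import ctrl gives the robot as it stands.
- The arm moves only by the shell command python3 -m inch 'ROWS' [FORCE]. ROWS is text: rows parted by semicolons, each of 5 numbers parted by spaces: the opening, from 0 (shut) to 1 (fully open), then the shift along the tool's x, y, z in m, then the turn about the tool's z in rad. In form: grip x y z spin; .... A call has 1 to 10 rows; each row is the pose to reach, as a shift and turn from the pose commanded when the call began, along the tool's axes at that moment; what a row does not reach only later rows make up. A row lasts 1/8 s, in which the tool goes at most 62.5 mm and 10.7 degrees, less where a joint would pass 70% of its speed; a pose out of reach is approached as far as the arm can. A call with a gripper value outside its range is refused whole. The fingers move at their own pace and stop on an object; FORCE is the grip in N (left out, the last holds). Time passes only in rows, so rows that repeat a pose let the fingers close. It gives the time, the measured TCP pose, the force, the opening and the grip force at its end, in the units of the state.
- ctrl.state(): the state, without advancing time (a new reading comes with each control period).
- ctrl.read_camera(name): name is "scene" or "side" or "wrist"; returns a dict with "image" (384x512x3 uint8, blue, green, red), "fx", "fy", "cx", "cy" (pixels), "R" (3x3) and "t" (3): a world point X has camera coordinates R X + t. Camera axes: x right, y down, z forward; pixel columns grow to the right and rows downward; lengths in m; the calibration is good to about 2 mm. A picture is of the moment at which its call begins. There is no depth.
- ctrl.close_job(): hands the job in; it is judged then, once.
The state is a dict: "clock": time; "joint_positions": joint angles; "dq": joint speeds; "effort": joint torques, N m; "position": TCP position; "ee_rot": TCP orientation; "force": force on the tool from outside, world axes, zero at the start; "moment": the same for the moment, N m; "finger_gap": finger opening in m; "grasp_force": force on a finger pad.
Only numpy, scipy, OpenCV 4.12 (cv2) and the standard library are available. Lean on these libraries where they do the work, as an engineer would, in place of code of your own. Each camera call takes 0.05 s, during which the arm holds its last target. There are 200 camera calls.

### The job

Clean out the bench clay extruder: draw its keeper pin sideways out of the two ears over the mouth and lay it in the two notches of the rest beside the stand, then take the tube brush from the speckled cup and scrub the leaning barrel with at least three full strokes, each one down until you feel the tip bristles press springily on the follower plate and back up until the brush head is at the mouth. Do not ram it, as the plate sits at a different depth every time; at the end stand the brush head-down in its cup again, with the pin still in its notches and the cup and the other things left standing where they are.

Things in the scene. Friction and masses are not known exactly. Their poses are not given: they have to be found in the camera images.
- extruder: Grey stand of a bench clay extruder, fixed; base 200 (x) x 130 (y) x 12 mm, origin at the centre of its underside, z up, barrel leans to -x; cheeks y +-39, x -38..62, up to z 93 mm. Pin rest on its -y side: two lugs 7 mm thick, 32 mm wide in x, at x -60, y -70 and -124 mm, each with an open-topped notch 14 mm wide in x, floor at z 55, prong tops at z 76 mm.
- notch (a point): Point midway between the two notched lugs, where the middle of the pin's axis lies when parked (5 mm above the notch floors); extruder frame (-60, -94, 60) mm; axes as the extruder's.
- barrel: Barrel in the stand, leaning 28 deg; origin at the mouth's centre (extruder frame -42, 0, 154 mm), z out along the bore, y as the extruder's. Bore 43, outside 52 mm. Ears at y +-34.5 mm, 8 thick, 34 wide, up to z 36 mm; 12.5 mm pin holes at z 18 mm. Inside, a flat unyielding follower plate at z -80 to -108 mm, another depth each time, not to be seen from outside.
- keeper_pin: Loose steel clevis pin, at first through both ears, barring the mouth. Origin at the middle of its shaft (10 mm thick, 88 long, along its own y), then towards -y a collar 18 mm wide and a black knob 17 mm thick from y -47 to -78 mm: grip at y -62. Comes out towards the extruder's -y after 85 mm. 90 g.
- tube_brush: Tube brush, 206 mm, 130 g, standing head-down in the speckled cup; origin at the tip tuft's free end, z up the handle. Tuft z 0..14 mm; springy bristle head z 14..62, 49 mm wide, tapered ends, drags 2 to 6 N in the bore; wire; round wooden handle 15 to 17 mm thick z 110..206. Grip near z 180 in line with it (lower, the fingers meet the ears); it may droop a little in the grip when tilted.
- brush_core (a point): Lower end of the brush's wire core, on its axis at z = 14 mm of the brush; 2 mm off the plate when the tuft is pressed fully in.
- tip_tuft (a joint): Spring of the brush's tip tuft: 0 free, grows to 0.012 m pressed fully in, 0.8 N per mm; the brush's own weight presses it about 1.5 mm.
- speckle_cup: Speckled stoneware tumbler with green rim that holds the brush, loose, 350 g; 68 mm wide at the rim, 91 mm high, origin at the centre of its underside, inner floor at 9 mm, inner radius about 28 mm at the rim.
- bisque_cup: Plain unglazed cup, empty, 68 mm wide, 83 mm high, origin at the centre of its underside; bystander. It and the speckled cup may swap places.
- water_bowl: Small glazed bowl, 86 mm wide, 46 mm high, origin at the centre of its underside; bystander.
- masking_tape: Roll of tape lying flat, 76 mm wide, 19 mm high, origin at the centre of its underside; bystander.

How it is judged:
By the outcome, as a careful person would: the job done as asked, in the order asked, and still so for the second after the job is handed in, with the robot touching nothing.
It also fails if it takes over 72 s, if anything falls off the work surface, if the arm or the gripper's body presses on something with over 40 N, if the wrist force passes 120 N, or if a joint passes its speed limit or range.

## Working session

There is one attempt and no reset: what is moved stays moved. The work goes in short steps, Python scripts to look and compute and a shell command to move; the robot and the scene stay as the last step left them, time stands still between calls to the robot, and variables do not carry over. Pictures are saved under pics/ and viewed, at most 10 in all, crops included, and the job is handed in when it is done.

```bash
ls -la; mkdir -p pics; cat > h.py <<'E'
import numpy as np, cv2
from scipy.spatial.transform import Rotation as Ro
from rig import ctrl
def cam(n,save=None):
    c=ctrl.read_camera(n)
    for k in("R","t"): c[k]=np.array(c[k])
    if save: cv2.imwrite(f"pics/{save}.png",c["image"])
    return c
def ray(c,u,v):
    d=c["R"].T@np.array([(u-c["cx"])/c["fx"],(v-c["cy"])/c["fy"],1.])
    return -c["R"].T@c["t"],d/np.linalg.norm(d)
def plane(c,u,v,z):
    o,d=ray(c,u,v); return o+d*(z-o[2])/d[2]
def proj(c,X):
    p=c["R"]@np.array(X)+c["t"]; return np.array([c["fx"]*p[0]/p[2]+c["cx"],c["fy"]*p[1]/p[2]+c["cy"]])
def tri(*obs):
    A=np.zeros((3,3));b=np.zeros(3)
    for c,u,v in obs:
        o,d=ray(c,u,v);P=np.eye(3)-np.outer(d,d);A+=P;b+=P@o
    X=np.linalg.solve(A,b); return X,[np.round(proj(c,X)-[u,v],1) for c,u,v in obs]
def tool():
    s=ctrl.state(); return np.array(s["position"]),Ro.from_euler("xyz",s["ee_rot"]).as_matrix(),s
E
python3 - <<'E'
from h import *
a=cam("scene","sc0");b=cam("side","si0");w=cam("wrist","w0")
for n,c in(("sc",a),("si",b),("w",w)): print(n,(-c["R"].T@c["t"]).round(3),c["R"].round(2).tolist(),c["fx"])
im=np.hstack([cv2.resize(a["image"],(400,300)),cv2.resize(b["image"],(400,300))])
p,R,s=tool();print(p,R.round(3),s)
E
python3 -m inch --help | head -30
```

```text
total 12
drwxr-xr-x  3 agent agent 4096 Nov 30 01:39 .
drwxr-xr-x 23 root  root  4096 Nov 30 01:39 ..
drwxr-xr-x  2 agent agent 4096 Nov 30 01:39 pics
sc [-0.1    0.473  0.563] [[-0.58, -0.81, -0.02], [-0.39, 0.3, -0.87], [0.72, -0.49, -0.49]] 393.2134198304844
si [0.329 1.    0.536] [[-0.97, -0.25, 0.01], [-0.1, 0.36, -0.93], [0.23, -0.9, -0.37]] 366.47347905510065
w [0.138 0.638 0.373] [[0.32, 0.95, -0.0], [0.91, -0.31, 0.29], [0.27, -0.09, -0.96]] 296.57256990904676
[0.20727359 0.61559342 0.23062164] [[-0.948  0.319 -0.   ]
 [ 0.319  0.948 -0.001]
 [-0.    -0.001 -1.   ]] {'clock': 0.15, 'joint_positions': array([-1.3117654 ,  0.62912569,  0.03845849,  1.51808843, -0.02701177,
        0.99630412, -0.01995496]), 'dq': array([-4.33834961e-04, -1.42849152e-03, -1.48041981e-03, -2.13876935e-03,
        3.77906808e-04, -6.85801646e-04, -5.77286006e-05]), 'effort': array([ 1.22902984e-03, -5.63811958e+01,  1.22744255e+00, -1.93653810e+01,
        1.09986286e-02,  7.35872600e-03, -1.34054406e-05]), 'position': array([0.20727359, 0.61559342, 0.23062164]), 'ee_rot': array([-3.14018496e+00,  8.52782176e-07,  2.81679333e+00]), 'force': array([ 0.70169794, -0.33065806,  0.23931315]), 'moment': array([ 0.01309158,  0.01405217, -0.00204266]), 'grasp_force': 0.0, 'finger_gap': 0.08522742372898216}schema error: expected rows of numbers
```

View pics/sc0.png

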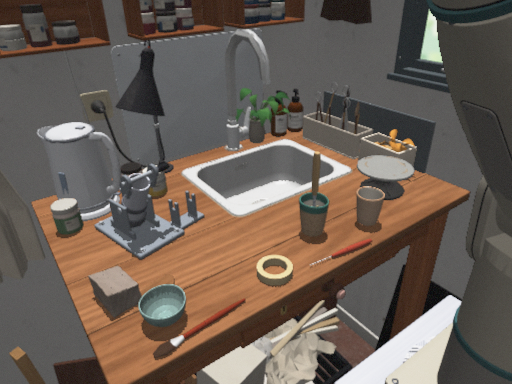

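View pics/si0.png

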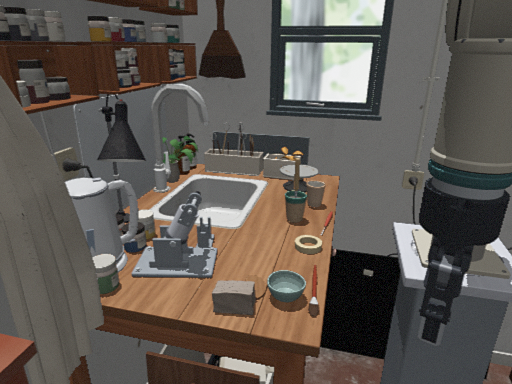

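```bash
python3 - <<'E'
from h import *
a=cam("scene");b=cam("side")
for n,u,v in(("cup",313,237),("bis",369,225),("bowl",163,324),("tape",275,270),("baseL",97,228),("baseF",144,251),("baseR",203,216)): print(n,plane(a,u,v,0).round(3))
for n,u,v in(("cup",296,221),("bis",315,206),("bowl",287,302),("tape",308,245),("baseL",135,273),("baseF",211,275),("baseR",216,249)): print("s",n,plane(b,u,v,0).round(3))
A=cv2.resize(a["image"][150:260,80:240],(800,550),interpolation=3);B=cv2.resize(b["image"][180:285,125:285],(800,525),interpolation=3)
cv2.imwrite("pics/c1.png",cv2.resize(np.vstack([A,B]),None,fx=.558,fy=.558,interpolation=3)) 
E
```

```text
cup [ 0.444 -0.073  0.   ]
bis [ 0.397 -0.216  0.   ]
bowl [0.414 0.326 0.   ]
tape [0.406 0.072 0.   ]
baseL [0.8   0.332 0.   ]
baseF [0.639 0.272 0.   ]
baseR [0.685 0.092 0.   ]
s cup [ 0.456 -0.078  0.   ]
s bis [ 0.408 -0.215  0.   ]
s bowl [0.418 0.332 0.   ]
s tape [0.401 0.067 0.   ]
s baseL [0.806 0.319 0.   ]
s baseF [0.618 0.278 0.   ]
s baseR [0.649 0.157 0.   ]
```

View pics/c1.png

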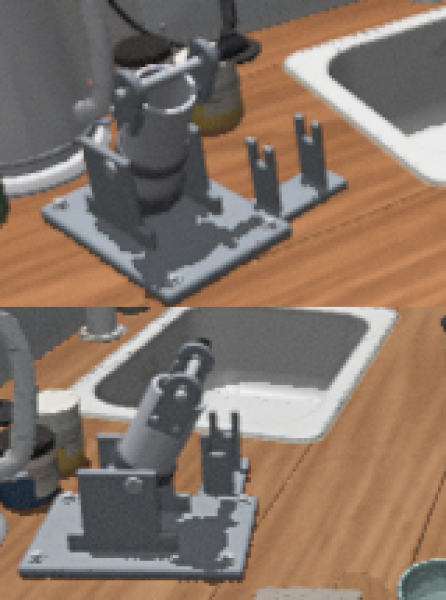

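```bash
python3 -m inch '1 -.03 -.016 -.05 .1; 1 -.09 -.05 -.09 .2; 1 -.145 -.08 -.129 .3; 1 -.2 -.11 -.129 .45; 1 -.255 -.14 -.129 .6; 1 -.31 -.17 -.129 .7; 1 -.365 -.2 -.129 .8; 1 -.42 -.23 -.129 .9; 1 -.475 -.26 -.129 .98; 1 -.53 -.29 -.129 .98' && python3 - <<'E'
from h import *
p,R,s=tool();print(p,R.round(3),s["joint_positions"],s["clock"],s["force"])
E
```

```text
clock: 1.5
position: [0.6003, 0.1902, 0.3603]
ee_rot: [3.141, -0.0, 1.837]
force: [0.8, 1.5, -0.2]
finger_gap: 0.0853
grasp_force: 0.0
[0.60030016 0.19018197 0.36029787] [[-0.263  0.965  0.   ]
 [ 0.965  0.263  0.   ]
 [ 0.     0.    -1.   ]] [-0.57323126  0.51616711  0.37827922  1.3971747  -0.19273408  1.26438446
  0.08426999] 1.5 [ 0.80815359  1.48865755 -0.20489319]
```

```bash
python3 - <<'E'
from h import *
cam("wrist","w1")
E
python3 -m inch '1 -.037 .02 0 0; 1 -.074 .042 0 0; 1 -.074 .042 0 0' && python3 - <<'E'
from h import *
c=cam("wrist","w2");print((-c["R"].T@c["t"]).round(3))
a=cv2.imread("pics/w1.png");
cv2.imwrite("pics/w12.png",np.hstack([cv2.resize(a,(400,300)),cv2.resize(c["image"],(400,300))]))
E
```

```text
clock: 1.92
position: [0.6608, 0.1266, 0.3595]
ee_rot: [-3.141, 0.003, 1.831]
force: [-0.4, 0.1, 0.4]
finger_gap: 0.0856
grasp_force: 0.0
[0.642 0.197 0.501]
```

View pics/w2.png

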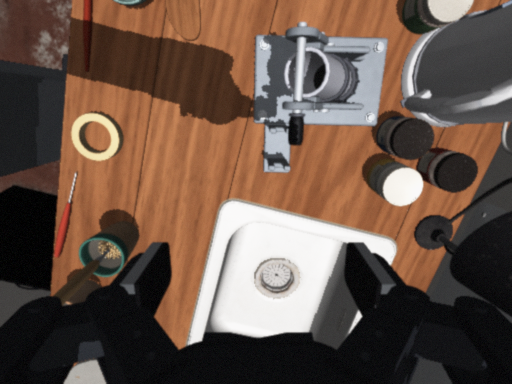

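```bash
python3 - <<'E'
from h import *
import pickle
c=cam("wrist");pickle.dump(c,open("w2.pkl","wb"))
P=lambda n,u,v,z: print(n,plane(c,u,v,z).round(4))
P("knob",296,130,.17);P("pinend",301,28,.17)
for u,v in((256,37),(386,39),(378,125),(254,125)):P("base",u,v,.012)
g=cv2.cvtColor(c["image"],cv2.COLOR_BGR2HSV)
im=cv2.resize(c["image"][10:180,240:400],(640,680),interpolation=3)[:600]
cv2.imwrite("pics/w2c.png",im)
E
```

```text
knob [0.6891 0.1821 0.17  ]
pinend [0.6643 0.2794 0.17  ]
base [0.6142 0.2888 0.012 ]
base [0.8024 0.3366 0.012 ]
base [0.8376 0.216  0.012 ]
base [0.6443 0.1639 0.012 ]
```

View pics/w2c.png

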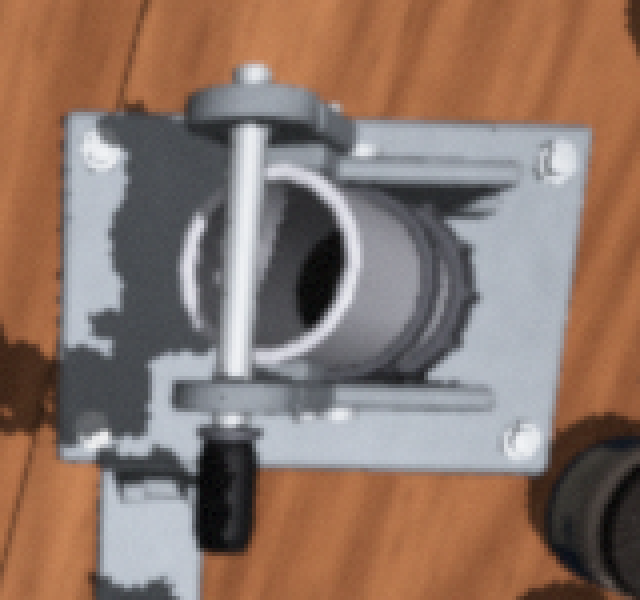

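```bash
python3 -m inch '1 .03 .015 .03 0; 1 .06 .03 .07 0; 1 .06 .03 .07 0; 1 .06 .03 .07 0' && python3 - <<'E'
from h import *
import pickle
c=cam("wrist","w3");pickle.dump(c,open("w3.pkl","wb"));print((-c["R"].T@c["t"]).round(3))
E
```

```text
clock: 2.52
position: [0.672, 0.1974, 0.2908]
ee_rot: [3.141, 0.001, 1.838]
force: [-0.2, -1.0, 0.1]
finger_gap: 0.0855
grasp_force: 0.0
[0.653 0.267 0.433]
```

View pics/w3.png

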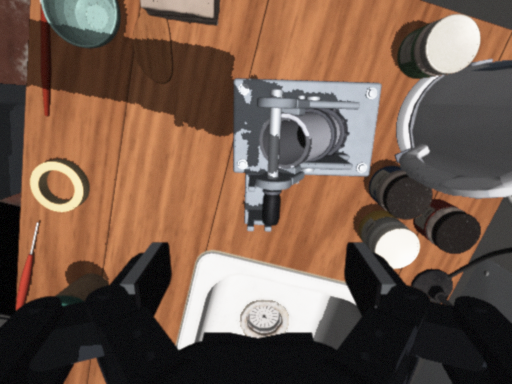

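```bash
cat > ext.py <<'E'
from h import *
import pickle
a=pickle.load(open("w2.pkl","rb"));b=pickle.load(open("w3.pkl","rb"))
E
python3 - <<'E'
from ext import *
def T(n,p,q): X,r=tri((a,*p),(b,*q));print(n,X.round(4),r);return X
T("tip",(296.2,147.5),(271,227));T("kstart",(297,120),(272,190));T("end",(303.5,27),(276,91.5))
W=[(-.1,.065),(.1,.065),(.1,-.065),(-.1,-.065)]
for c,pts in((a,[(256.7,38.2),(387.7,42),(376.7,127.7),(255,125)]),(b,[(235,79),(381,82),(372,177),(235,172)])):
    Q=np.array([plane(c,*p,.012)[:2] for p in pts]);W2=np.array(W)
    q=Q-Q.mean(0);th=np.arctan2((W2[:,0]*q[:,1]-W2[:,1]*q[:,0]).sum(),(W2*q).sum())
    r=np.array([[np.cos(th),-np.sin(th)],[np.sin(th),np.cos(th)]])
    print(Q.mean(0),th,(q-W2@r.T).round(4).tolist())
E
```

```text
tip [0.6934 0.165  0.182 ] [array([0.3, 0.1]), array([-0.4, -0.1])]
kstart [0.6885 0.1924 0.1568] [array([-0.3, -0.1]), array([0.4, 0.1])]
end [0.6656 0.2794 0.1763] [array([-0.3, -0.1]), array([0.3, 0.1])]
[0.72624854 0.24918742] 0.24038817583832625 [[0.002, -0.001], [-0.0015, -0.0027], [-0.0017, 0.0016], [0.0012, 0.0021]]
[0.72765026 0.25003149] 0.24699051053672727 [[0.0016, -0.0005], [-0.0036, -0.0016], [0.0014, -0.0006], [0.0006, 0.0027]]
```

```bash
python3 -m inch '1 -.012 .007 .03 .023; 1 -.024 .014 .08 .023; 1 -.024 .014 .12 .023; 1 -.024 .014 .142 .023; 1 -.024 .014 .142 .023; 1 -.024 .014 .142 .023; 0 -.024 .014 .142 .023; 0 -.024 .014 .142 .023; 0 -.024 .014 .142 .023; 0 -.024 .014 .142 .023' 50 && python3 - <<'E'
from h import *
p,R,s=tool();print(s)
E
```

```text
clock: 3.82
position: [0.692, 0.1773, 0.1484]
ee_rot: [-3.141, -0.0, 1.814]
force: [-0.1, 0.2, 3.6]
finger_gap: 0.0153
grasp_force: 48.7
{'clock': 3.825, 'joint_positions': array([-0.45754456,  0.83121796,  0.32322928,  1.39489402, -0.29007811,
        0.96272188,  0.17654467]), 'dq': array([ 0.00039262, -0.00129985,  0.00021091, -0.00421137, -0.00314715,
       -0.00308145,  0.00102654]), 'effort': array([ 9.50805517e-02, -6.25709653e+01,  6.15716502e+00, -1.79909903e+01,
        1.01916203e-01, -2.68261414e-01, -5.15895750e-03]), 'position': array([0.69196071, 0.1772966 , 0.14844422]), 'ee_rot': array([-3.14104945e+00, -1.13526254e-04,  1.81380650e+00]), 'force': array([-0.13596488,  0.24257075,  3.59365698]), 'moment': array([ 0.09678492,  0.12855254, -0.02572489]), 'grasp_force': 48.674764586321544, 'finger_gap': 0.015261274272948974}
```

```bash
python3 -m inch '0 -.008 0 -.001 0; 0 -.02 0 -.001 0; 0 -.032 0 -.001 0; 0 -.044 0 -.001 0; 0 -.056 0 -.001 0; 0 -.068 0 -.001 0; 0 -.08 0 -.001 0; 0 -.089 0 -.001 0; 0 -.094 0 -.001 0; 0 -.094 0 -.001 0' 50 && python3 - <<'E'
from h import *
import pickle
p,R,s=tool();print(p,s["force"],s["moment"],s["finger_gap"])
c=cam("wrist","w4");cv2.imwrite("pics/w4.png",c["image"]);pickle.dump(c,open("w4.pkl","wb"))
E
```

```text
clock: 5.08
position: [0.7149, 0.0857, 0.1493]
ee_rot: [-3.142, 0.0, 1.813]
force: [0.1, 0.4, -0.7]
finger_gap: 0.0153
grasp_force: 48.7
[0.71491781 0.0856995  0.14926075] [ 0.08975401  0.40368743 -0.68138397] [-0.00579959 -0.03979775 -0.02154774] 0.015285482633179538
```

View pics/w4.png

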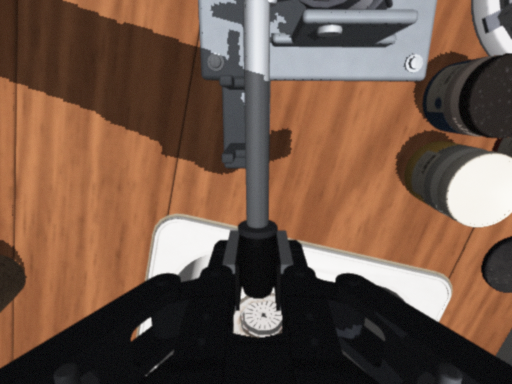

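```bash
python3 - <<'E'
from ext import *
c=pickle.load(open("w4.pkl","rb"))
A=cv2.resize(c["image"][50:180,190:310],(480,520),interpolation=3)
B=cv2.resize(b["image"][155:240,225:300],(300,340),interpolation=3)
B=np.vstack([B,np.zeros((180,300,3),np.uint8)])
cv2.imwrite("pics/n.png",cv2.convertScaleAbs(np.hstack([A,B]),alpha=1.6,beta=20))
r=np.array([[.970,-.2416],[.2416,.970]])
for y in(-.070,-.124):
  for x in(-.076,-.067,-.053,-.044): 
    X=[*(r@[x,y]+[.727,.2496]),.076];print(x,y,proj(c,X).round(1),proj(b,X).round(1))
E
```

```text
-0.076 -0.07 [221.1  81.3] [248.8 189.6]
-0.067 -0.07 [234.3  81.3] [256.  189.8]
-0.053 -0.07 [254.8  81.2] [267.1 190. ]
-0.044 -0.07 [268.   81.2] [274.3 190.2]
-0.076 -0.124 [223.8 159.6] [248.2 229.3]
-0.067 -0.124 [236.1 159.5] [255.1 229.4]
-0.053 -0.124 [255.1 159.5] [265.8 229.6]
-0.044 -0.124 [267.4 159.5] [272.6 229.8]
```

View pics/n.png

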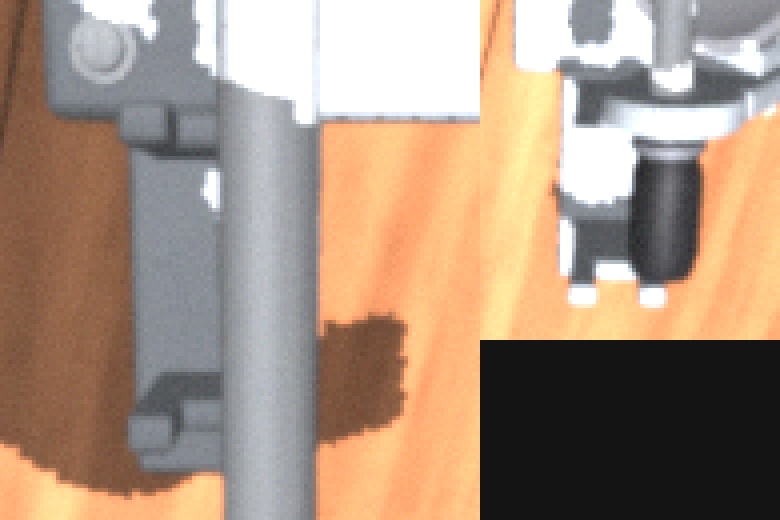

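```bash
python3 - <<'E'
from ext import *
c=pickle.load(open("w4.pkl","rb"))
r=np.array([[.970,-.2416],[.2416,.970]])
e=lambda X:(r.T@(X[:2]-[.727,.2496])).round(4)
for v in(100,125,165):print(e(plane(c,257.6,v,.168)))
print(e([.7149,.0857]))
for u,v in((222.2,157),(234.5,157),(220.2,80),(233.7,80)):print(e(plane(c,u,v,.076)))
for u in(247.5,254,265,271.7):print(e(plane(b,u,228,.076)))
E
```

```text
[-0.0512 -0.0829]
[-0.0512 -0.0927]
[-0.0512 -0.1092]Traceback (most recent call last):
  File "<stdin>", line 6, in <module>
  File "<stdin>", line 4, in <lambda>
TypeError: unsupported operand type(s) for -: 'list' and 'list'
```

```bash
python3 -m inch '0 0 -.005 .005 0; 0 0 -.0097 .025 0; 0 0 -.0097 .05 0; 0 0 -.0097 .075 0; 0 0 -.0097 .085 0; 0 0 -.0097 .09 0; 0 0 -.0097 .095 0; 0 0 -.0097 .1 0;0 0 -.0097 .1 0' 50 && python3 - <<'E'
from h import *
c=cam("wrist","w5");p,R,s=tool();print(p,s["force"],s["moment"])
E
```

```text
clock: 6.25
position: [0.7053, 0.0838, 0.0492]
ee_rot: [-3.141, -0.0, 1.814]
force: [-0.7, 0.1, -0.5]
finger_gap: 0.0152
grasp_force: 48.7
[0.70547487 0.08373313 0.04941396] [-0.30376036  0.03800473 -0.63477978] [ 0.0103797  -0.03190467 -0.0087658 ]
```

View pics/w5.png

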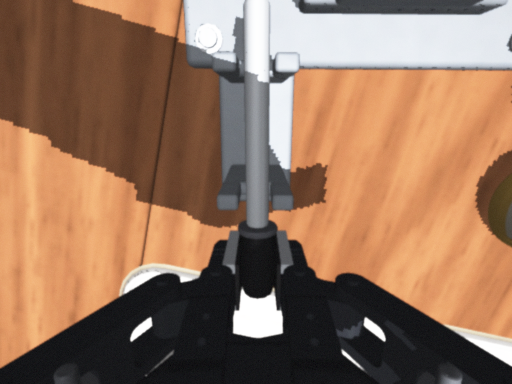

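```bash
python3 -m inch '0 0 0 .003 0; 0 0 0 .006 0; 0 0 0 .008 0; 0 0 0 .009 0; 0 0 0 .009 0'
```

```text
clock: 6.92
position: [0.7054, 0.0838, 0.0403]
ee_rot: [-3.141, -0.0, 1.814]
force: [-0.1, -1.1, -0.3]
finger_gap: 0.0153
grasp_force: 48.8
```

```bash
python3 -m inch '0 0 0 .001 0; 0 0 0 .002 0; 0 0 0 .002 0'
```

```text
clock: 7.3
position: [0.7056, 0.0837, 0.0392]
ee_rot: [3.141, -0.0, 1.814]
force: [-2.5, -0.0, 6.2]
finger_gap: 0.0153
grasp_force: 49.5
```

```bash
python3 -m inch '.6 0 0 -.0005 0; .6 0 0 -.0005 0; .6 0 0 -.0005 0; .6 0 0 -.01 0; .6 0 0 -.04 0; .6 0 0 -.1 0; .6 0 0 -.16 0; .6 0 0 -.22 0; .6 0 0 -.28 0; .6 -.01 -.02 -.32 0' && python3 -m inch '1 -.013 -.045 0 0; 1 -.034 -.1 0 0; 1 -.054 -.155 0 0; 1 -.075 -.21 0 0; 1 -.095 -.26 0 0;1 -.125 -.275 0 0;1 -.136 -.28 0 0; 1 -.136 -.28 0 0;1 -.136 -.28 0 0;1 -.136 -.28 0 0' && python3 - <<'E'
from h import *
import pickle
a=cam("scene");b=cam("side");c=cam("wrist","w6");pickle.dump([a,b,c],open("v6.pkl","wb"))
print(tool()[0],(-c["R"].T@c["t"]).round(3))
for n,k in(("sc",a),("si",b),("w",c)):
    h=cv2.cvtColor(k["image"],cv2.COLOR_BGR2HSV)
    m=cv2.inRange(h,(75,80,30),(95,255,160))
    N,l,st,ce=cv2.connectedComponentsWithStats(m)
    print(n,[(st[i].tolist(),ce[i].round(1).tolist()) for i in range(1,N) if st[i][4]>40])
E
```

```text
clock: 8.55
position: [0.6894, 0.0705, 0.3621]
ee_rot: [3.137, -0.0, 1.816]
force: [0.9, -0.1, -1.9]
finger_gap: 0.051
grasp_force: 0.0
clock: 9.8
position: [0.4499, -0.1289, 0.358]
ee_rot: [-3.141, -0.0, 1.816]
force: [-0.7, 0.3, -0.1]
finger_gap: 0.0855
grasp_force: 0.0
[ 0.44960399 -0.12952737  0.35811954] [ 0.432 -0.059  0.5  ]
sc [([300, 193, 27, 20, 174], [310.4, 204.4]), ([316, 194, 13, 11, 62], [322.3, 198.2]), ([500, 197, 12, 16, 65], [507.0, 205.5]), ([499, 214, 13, 35, 183], [505.4, 228.9]), ([459, 335, 53, 45, 244], [485.0, 361.4])]
si [([463, 6, 42, 13, 128], [484.5, 12.3]), ([168, 36, 11, 6, 50], [172.1, 38.9]), ([298, 37, 26, 5, 106], [311.3, 38.9]), ([476, 121, 36, 38, 904], [495.0, 139.5]), ([285, 191, 21, 12, 137], [295.1, 197.1]), ([438, 204, 49, 18, 126], [461.5, 216.2])]
w [([251, 107, 50, 50, 405], [277.8, 133.2])]
```

```bash
python3 - <<'E'
from h import *
import pickle
a,b,c=pickle.load(open("v6.pkl","rb"))
print("cup",plane(c,275.5,131.5,.091),proj(c,plane(c,275.5,131.5,.091)))
for k,u0,u1,vs in((a,300,335,range(148,196,4)),(b,284,310,range(148,192,4))):
    h=cv2.cvtColor(k["image"],cv2.COLOR_BGR2HSV)
    for v in vs: print(v,u0,h[v,u0:u1,1].tolist())
h=cv2.cvtColor(c["image"],cv2.COLOR_BGR2HSV)
for v in range(107,215,6): print(v,240,c["image"][v,240:320:2].sum(1).tolist() if 0 else h[v,240:316:2,2].tolist())
E
```

```text
cup [ 0.46502584 -0.08969388  0.091     ] [275.5 131.5]
148 300 [4, 2, 1, 1, 1, 2, 2, 13, 25, 64, 118, 143, 136, 142, 138, 135, 141, 136, 140, 134, 141, 135, 142, 138, 131, 121, 112, 92, 28, 32, 29, 32, 28, 35, 32]
152 300 [3, 5, 8, 7, 2, 2, 5, 3, 2, 1, 1, 1, 0, 2, 20, 89, 110, 106, 104, 122, 132, 138, 132, 137, 135, 137, 136, 134, 136, 132, 136, 133, 135, 136, 134]
156 300 [3, 3, 0, 3, 6, 3, 5, 5, 3, 5, 3, 0, 9, 35, 101, 88, 93, 103, 90, 83, 15, 1, 2, 3, 12, 33, 67, 120, 135, 136, 135, 140, 135, 137, 138]
160 300 [3, 5, 3, 0, 0, 3, 5, 3, 8, 5, 3, 3, 11, 86, 97, 90, 92, 91, 93, 92, 36, 4, 1, 6, 3, 3, 1, 1, 1, 2, 1, 1, 3, 15, 31]
164 300 [3, 3, 5, 0, 5, 3, 3, 3, 5, 5, 3, 5, 20, 100, 96, 95, 91, 100, 95, 87, 39, 0, 5, 0, 3, 5, 5, 3, 8, 4, 3, 3, 3, 1, 0]
168 300 [3, 0, 3, 3, 3, 8, 5, 3, 6, 5, 5, 8, 27, 107, 91, 92, 93, 93, 98, 74, 17, 8, 13, 3, 5, 5, 5, 6, 0, 0, 3, 11, 5, 6, 6]
172 300 [8, 5, 3, 3, 3, 8, 5, 3, 8, 8, 5, 11, 59, 93, 94, 91, 101, 95, 93, 62, 12, 8, 3, 0, 3, 6, 5, 3, 6, 3, 5, 2, 7, 3, 2]
176 300 [5, 3, 5, 3, 8, 5, 8, 5, 5, 3, 5, 18, 70, 94, 93, 95, 89, 100, 93, 43, 0, 5, 7,
[... 4610 characters left out ...]
, 142, 136, 139, 151, 165, 168, 161, 157, 146, 144, 148, 146, 147, 151, 151, 143, 136, 146, 147, 151, 162]
197 240 [125, 137, 145, 158, 165, 167, 153, 147, 149, 135, 95, 147, 146, 145, 147, 142, 140, 134, 139, 146, 162, 167, 163, 156, 149, 145, 147, 146, 148, 150, 149, 148, 147, 142, 144, 143, 154, 168]
203 240 [96, 139, 158, 166, 165, 158, 147, 151, 144, 99, 135, 149, 147, 148, 143, 138, 145, 145, 151, 163, 168, 165, 157, 150, 139, 148, 150, 150, 149, 145, 147, 150, 148, 148, 152, 153, 163, 168]
209 240 [190, 150, 164, 174, 166, 149, 148, 148, 122, 129, 147, 151, 154, 146, 147, 152, 152, 154, 160, 165, 164, 156, 150, 141, 145, 149, 142, 147, 150, 150, 150, 150, 148, 144, 147, 157, 166, 171]
```

```bash
python3 - <<'E'
from h import *
import pickle
a,b,c=pickle.load(open("v6.pkl","rb"))
def pl(k,p,q):
    o,d=ray(k,*p);_,e=ray(k,*q);n=np.cross(d,e);n/=np.linalg.norm(n);return n,n@o
n1,d1=pl(a,(316.6,156),(314.7,188));n2,d2=pl(b,(297.3,164),(295.7,188))
for z in(.009,.09,.189,.215):
    X=np.linalg.solve([n1,n2,[0,0,1]],[d1,d2,z]);print(z,X.round(4),proj(a,X).round(1),proj(b,X).round(1),proj(c,X).round(1))
for k,u,v in((a,313.5,202),(b,295.3,196.5)):print("rim",plane(k,u,v,.091).round(4))
E
```

```text
0.009 [ 0.4658 -0.0901  0.009 ] [312.4 227.1] [293.8 216.6] [273.  127.2]
0.09 [ 0.4647 -0.0889  0.09  ] [314.1 198.9] [295.3 194. ] [275.4 130.8]
0.189 [ 0.4634 -0.0874  0.189 ] [316.3 160.7] [297.3 164.7] [280.1 137.7]
0.215 [ 0.4631 -0.087   0.215 ] [317.  149.9] [297.8 156.7] [281.8 140.3]
rim [ 0.4541 -0.0772  0.091 ]
rim [ 0.4614 -0.0658  0.091 ]
```

```bash
python3 -m inch '.7 .02 .012 0 0; .7 .0375 .0236 .03 0; .7 .0375 .0236 .08 0; .7 .0375 .0236 .13 0; .7 .0375 .0236 .17 0; .7 .0375 .0236 .19 0; .7 .0375 .0236 .19 0; 0 .0375 .0236 .19 0; 0 .0375 .0236 .19 0; 0 .0375 .0236 .19 0' 30 && python3 -m inch '0 0 0 0 0; 0 0 0 -.003 0;0 0 0 -.006 0; 0 0 0 -.006 0'&& python3 - <<'E'
from h import *
s=tool()[2];print(s["force"],s["moment"],s["joint_positions"])
E
```

```text
clock: 11.2
position: [0.464, -0.088, 0.1691]
ee_rot: [3.14, 0.001, 1.814]
force: [0.5, -0.7, 0.7]
finger_gap: 0.016
grasp_force: 31.0
clock: 11.7
position: [0.4632, -0.0881, 0.1745]
ee_rot: [-3.142, 0.0, 1.814]
force: [0.6, -0.1, -0.5]
finger_gap: 0.0163
grasp_force: 30.9
[ 0.60063622 -0.12916461 -0.5253072 ] [ 0.03636902 -0.02808601 -0.00141407] [-0.1164162   0.48570886  0.34732322  2.06910767 -0.2732215   0.62963917
  0.65913673]
```

```bash
python3 -m inch '0 0 0 -.02 0; 0 0 0 -.05 0; 0 0 0 -.09 0; 0 0 0 -.14 0; 0 0 0 -.18 0; 0 0 0 -.205 0; 0 0 0 -.205 0; 0 0 0 -.205 0'&& python3 - <<'E'
from ext import *
s=tool()[2];print(s["force"],s["moment"])
M=plane(a,240+270/4,10+264/4,.154);r=np.array([[.970,-.2416],[.2416,.970]])
print(M,r.T@(M[:2]-[.727,.2496]))
c=cam("wrist","w7");h=cv2.cvtColor(c["image"],cv2.COLOR_BGR2HSV)
m=cv2.inRange(h,(75,80,30),(95,255,160));N,l,st,ce=cv2.connectedComponentsWithStats(m)
print([(st[i].tolist(),ce[i].round(1).tolist()) for i in range(1,N) if st[i][4]>40])
a2=cam("scene");b2=cam("side")
for k,u0,u1,vs in((a2,290,345,range(80,200,10)),(b2,270,320,range(100,195,10))):
    h=cv2.cvtColor(k["image"],cv2.COLOR_BGR2HSV)
    m=cv2.inRange(h,(75,80,30),(95,255,160));N,l,st,ce=cv2.connectedComponentsWithStats(m)
    print([(st[i].tolist(),ce[i].round(1).tolist()) for i in range(1,N) if st[i][4]>40 and 280<ce[i][0]<330])
cv2.imwrite("pics/sc7.png",a2["image"])
for X in((.464,-.088,.22),(.464,-.088,.28),(.464,-.088,.345)):print(proj(a2,X),proj(b2,X),proj(c,X))
E
```

```text
clock: 12.7
position: [0.4623, -0.0878, 0.378]
ee_rot: [-3.139, -0.001, 1.814]
force: [0.1, 0.9, -1.1]
finger_gap: 0.0161
grasp_force: 30.8
[ 0.07620323  0.90937548 -1.09083297] [-0.05197006  0.03999794  0.03862792]
[0.68642404 0.24013545 0.154     ] [-0.04164531  0.00062254]
[([237, 135, 17, 32, 73], [240.9, 150.9]), ([258, 134, 25, 36, 110], [276.5, 150.1])]
[([300, 193, 28, 20, 266], [313.3, 202.2])]
[([292, 28, 27, 6, 109], [305.3, 30.2]), ([285, 191, 21, 12, 157], [295.2, 196.8])]
[317.12496967 147.53317737] [297.61197273 155.05531325] [259.26602201 175.86571186]
[318.73384719 120.99809976] [298.65628478 135.86884469] [259.54511799 192.55527455]
[320.61310193  90.00371426] [299.83612026 114.19249189] [260.03951696 222.11966485]
```

```bash
python3 -m inch '0 .015 .017 -.005 -.08; 0 .045 .05 -.005 -.2; 0 .078 .088 -.005 -.37; 0 .112 .126 -.005 -.55; 0 .146 .164 -.005 -.73; 0 .18 .202 -.005 -.91; 0 .212 .238 -.005 -1.09; 0 .24 .27 -.005 -1.27; 0 .256 .288 -.005 -1.44; 0 .264 .2964 -.005 -1.57'&& python3 -m inch '0 0 0 0 0; 0 0 0 0 0; 0 0 0 0 0; 0 0 0 0 0' && python3 - <<'E'
from h import *
import pickle
p,R,s=tool();print(p,R.round(3),s["force"],s["moment"],s["joint_positions"])
a=cam("scene","sc8");b=cam("side","si8");c=cam("wrist","w8");pickle.dump([a,b,c],open("v8.pkl","wb"))
A=np.zeros((600,800,3),np.uint8)
def put(k,X,w,y,x,H,W):
    u,v=proj(k,X).astype(int);u=max(u,w);v=max(v,w);A[y:y+H,x:x+W]=cv2.resize(k["image"][v-w:v+w,u-w:u+w],(W,H),interpolation=3);print(u,v)
X=(.686,.24,.2)
put(a,X,70,0,0,400,400);put(b,X,70,0,400,400,400);cv2.imwrite("pics/v8.png",A[:400])
E
```

```text
clock: 14.1
position: [0.6875, 0.2433, 0.3824]
ee_rot: [3.139, -0.002, -2.89]
force: [-0.2, -0.9, -2.4]
finger_gap: 0.016
grasp_force: 30.8
clock: 14.6
position: [0.6873, 0.2391, 0.3847]
ee_rot: [-3.142, 0.0, -2.9]
force: [-0.6, 0.2, -1.4]
finger_gap: 0.0156
grasp_force: 30.8
[0.68732659 0.23909013 0.38472122] [[-0.971 -0.239  0.   ]
 [-0.239  0.971  0.   ]
 [-0.    -0.    -1.   ]] [-0.62758001  0.18037882 -1.37930633] [ 0.00129134 -0.00866911 -0.03255859] [-0.37947161  0.66966294  0.01375579  1.00625096 -0.00848804  1.46536881
  1.44423927]
135 161
187 192
```

```bash
python3 -m inch '0 0 0 .02 0; 0 0 0 .045 0; 0 0 0 .06 0; 0 0 0 .07 0; 0 0 0 .08 0; 0 0 0 .085 0; 0 0 0 .085 0' && python3 - <<'E'
from h import *
s=tool()[2];print(s["force"],s["moment"])
E
```

```text
clock: 15.62
position: [0.6869, 0.2395, 0.299]
ee_rot: [3.141, -0.001, -2.899]
force: [-1.1, 0.2, -2.2]
finger_gap: 0.0161
grasp_force: 30.8
[-1.13890246  0.20548611 -2.16868059] [-0.11057678  0.50465005 -0.00774767]
```

```bash
python3 -m inch '0 .01 0 .001 0; 0 .02 0 .002 0; 0 .03 0 .004 0; 0 .03 0 .004 0' 20 && python3 - <<'E'
from h import *
s=tool()[2];print(s["force"],s["moment"],s["grasp_force"],s["finger_gap"])
E
```

```text
clock: 16.12
position: [0.6582, 0.2324, 0.2962]
ee_rot: [3.141, 0.002, -2.899]
force: [1.8, 0.6, -0.3]
finger_gap: 0.016
grasp_force: 31.0
[ 1.77858399  0.60172165 -0.31216218] [ 0.13866327 -0.47611969 -0.04975789] 31.046058170031756 0.01596918373134213
```

```bash
python3 -m inch '0 .01 0 .003 0; 0 .02 0 .006 0; 0 .03 0 .01 0; 0 .038 0 .014 0; 0 .046 0 .018 0; 0 .046 0 .018 0; 0 .046 0 .018 0' 20 && python3 - <<'E'
from h import *
import pickle
p,R,s=tool();print(p,s["force"],s["moment"],s["grasp_force"],s["finger_gap"])
a=cam("scene","sc9");b=cam("side","si9");c=cam("wrist","w9");pickle.dump([a,b,c],open("v9.pkl","wb"))
u,v=260,200
A=cv2.resize(a["image"][90:240,75:225],(400,400),interpolation=3);B=cv2.resize(b["image"][110:260,110:260],(400,400),interpolation=3)
cv2.imwrite("pics/v9.png",np.hstack([A,B]))
E
```

```text
clock: 17.0
position: [0.6149, 0.2221, 0.2831]
ee_rot: [3.14, 0.007, -2.899]
force: [-6.4, -1.2, 22.9]
finger_gap: 0.0158
grasp_force: 35.8
[0.61485279 0.22210888 0.28313849] [-6.36931835 -1.22938744 22.89670924] [-0.2215199   0.90228023  0.03460907] 35.83310311631067 0.015785620948480728
```

View pics/v9.png

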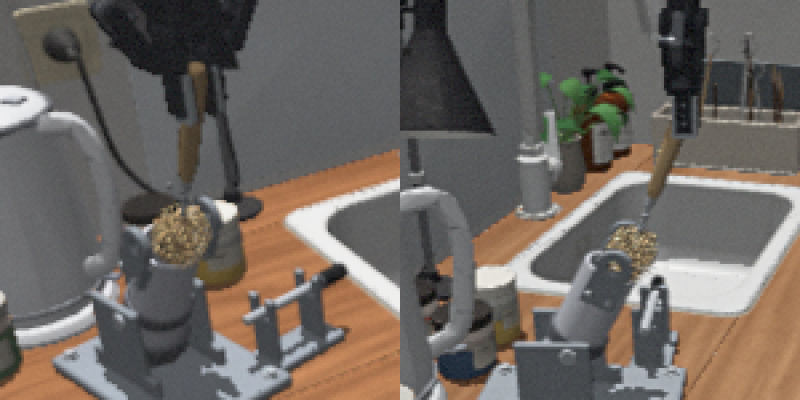

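```bash
python3 -m inch '0 .0028 0 -.0053 0; 0 .0063 0 -.0034 0; 0 .0063 0 -.0034 0;0 .0063 0 -.0034 0' 30 && python3 - <<'E'
from h import *
p,R,s=tool();print(p,s["force"],s["moment"],s["grasp_force"])
E
python3 -m inch '0 -.0012 0 .0022 0; 0 -.0023 0 .0044 0; 0 -.0035 0 .0066 0;0 -.0047 0 .0088 0; 0 -.0047 0 .0088 0' 30 && python3 - <<'E'
from h import *
p,R,s=tool();print(p,s["force"],s["moment"],s["grasp_force"])
E
```

```text
clock: 17.65
position: [0.6074, 0.2199, 0.2818]
ee_rot: [3.141, 0.001, -2.899]
force: [-1.4, 0.1, 9.9]
finger_gap: 0.0159
grasp_force: 34.4
[0.60739933 0.21989444 0.28181412] [-1.37118174  0.12311732  9.92485268] [ 0.01470827  0.01766351 -0.0190859 ] 34.378722692490555
clock: 18.27
position: [0.6108, 0.2221, 0.2813]
ee_rot: [3.139, 0.004, -2.899]
force: [-17.6, -3.6, 49.3]
finger_gap: 0.0159
grasp_force: 39.9
[0.61082799 0.22205807 0.28133019] [-17.6390652   -3.62571999  49.27971819] [-0.98135027  3.56698309 -0.06508096] 39.91116857214365
```

```bash
python3 -m inch '0 .005 0 -.009 0; 0 .012 0 -.022 0; 0 .017 0 -.032 0; 0 .017 0 -.032 0; 0 .017 0 -.032 0' 40 && python3 - <<'E'
from h import *
import pickle
p,R,s=tool();print(p,s["force"],s["moment"],s["grasp_force"])
a=cam("scene","sc10");b=cam("side","si10");c=cam("wrist","w10");pickle.dump([a,b,c,p],open("v10.pkl","wb"))
from scipy import ndimage
for k,n in((a,"sc"),(b,"si")):
    u,v=proj(k,(.67,.235,.2)).astype(int)
    h=cv2.cvtColor(k["image"],cv2.COLOR_BGR2HSV)
    m=cv2.inRange(h,(10,60,50),(30,255,255));m[:v-70]=0;m[v+35:]=0;m[:,:u-40]=0;m[:,u+40:]=0
    N,l,st,ce=cv2.connectedComponentsWithStats(m)
    print(n,u,v,[(st[i].tolist(),ce[i].round(1).tolist()) for i in range(1,N) if st[i][4]>12])
    w=max(range(1,N),key=lambda i:st[i][4]) if N>1 else 0
    for y in range(v-70,v+35,4):
        x=np.where(m[y,u-40:u+40])[0]+u-40
        if len(x):print(y,x.min(),x.max(),len(x),end=" | ")
    print()
E
```

```text
clock: 18.9
position: [0.595, 0.2166, 0.3029]
ee_rot: [-3.141, -0.002, -2.899]
force: [-0.5, -0.1, -1.9]
finger_gap: 0.0157
grasp_force: 39.1
[0.59495336 0.2165769  0.30289515] [-0.48841142 -0.05255081 -1.87197853] [0.00582307 0.05096088 0.01565879] 39.09231356417877
sc 140 163 [([151, 105, 7, 21, 95], [154.5, 112.9]), ([146, 129, 9, 22, 145], [149.7, 138.9]), ([148, 159, 32, 39, 624], [169.4, 182.8]), ([135, 160, 23, 26, 401], [145.8, 171.7])]
105 151 155 5 | 109 151 157 7 | 113 153 157 5 | 117 154 157 4 | 121 154 156 3 | 125 155 155 1 | 129 147 154 3 | 133 147 154 8 | 137 147 153 7 | 141 146 152 7 | 145 146 152 7 | 149 147 150 4 | 161 140 179 18 | 165 137 179 26 | 169 136 179 30 | 173 137 179 37 | 177 137 179 34 | 181 140 179 26 | 185 143 179 18 | 189 149 179 22 | 193 121 179 33 | 197 120 179 30 | 
si 194 192 [([183, 144, 12, 8, 43], [188.4, 146.9]), ([154, 146, 80, 59, 653], [192.9, 176.1]), ([193, 187, 20, 24, 258], [202.2, 197.7]), ([154, 219, 18, 8, 91], [160.8, 222.5])]
142 213 213 1 | 146 184 219 10 | 150 176 219 5 | 154 180 223 9 | 158 179 221 10 | 162 214 220 7 | 166 190 219 20 | 170 179 217 24 | 174 180 233 48 | 178 179 187 9 | 182 166 182 15 | 186 169 177 9 | 190 168 212 17 | 194 154 211 29 | 198 154 210 23 | 202 154 208 19 | 206 197 205 7 | 210 197 200 4 | 222 154 170 17 | 226 154 196 9 |
```

```bash
cat > line.py <<'E'
from h import *
r=np.array([[.970,-.2416,0],[.2416,.970,0],[0,0,1]]);o=np.array([.727,.2496,0])
M=np.array([-.0416,.0005,.154]);ax=np.array([-.4695,0,.8829]);bx=np.array([.8829,0,.4695])
ext=lambda X:r.T@(np.array(X)-o)
def bar(X):
    d=ext(X)-M;return np.round([d@bx*1e3,d[1]*1e3,d@ax*1e3],1)
def pl(k,p,q):
    o_,d=ray(k,*p);_,e=ray(k,*q);n=np.cross(d,e);n/=np.linalg.norm(n);return n,n@o_
def run(a,b,sa,sb,ha,hb,p):
    H,res=tri((a,*ha),(b,*hb));print("head",H.round(4),res,"barrel",bar(H))
    n1,d1=pl(a,*sa);n2,d2=pl(b,*sb);L=np.cross(n1,n2);L/=np.linalg.norm(L);L*=np.sign(L[2])
    l=r.T@L;print("tilt xz,y deg",np.degrees([np.arctan2(-l[0],l[2]),np.arctan2(l[1],l[2])]).round(1))
    g=np.array(p)+[0,0,.019];print("grip",bar(g),"dist head-grip",np.linalg.norm(g-H))
    e=ext(H)-ext(g);print("grip->head tilt",np.degrees([np.arctan2(e[0],-e[2]),np.arctan2(e[1],-e[2])]).round(1))
E
python3 - <<'E'
from line import *
import pickle
a,b,c,p=pickle.load(open("v10.pkl","rb"))
run(a,b,((150.5,133),(145.8,171.7)),((217,162),(202.2,197.7)),(145.8,171.7),(202.2,197.7),p)
a2,b2,c2=pickle.load(open("v9.pkl","rb"))
for k in(a,b): print(proj(k,o+r@(M)),proj(k,o+r@(M+.018*ax)))
E
```

```text
head [0.6516 0.2316 0.1868] [array([0., 0.]), array([-0., -0.])] barrel [-16.3   0.3  45.8]
tilt xz,y deg [23.   0.2]
grip [ -4.6  -0.6 192.6] dist head-grip 0.14725013708354096
grip->head tilt [23.5  0.4]
[138.56810319 180.31828782] [139.62473973 175.07781502]
[188.29443254 209.70483181] [191.35174672 203.8624451 ]
```

```bash
python3 -m inch '0 -.008 0 -.004 0; 0 -.015 0 -.008 0; 0 -.015 0 -.008 0; 0 -.0183 0 -.0018 0; 0 -.0216 0 .0044 0; 0 -.0244 0 .0097 0; 0 -.0244 0 .0097 0' 30 && python3 - <<'E'
from line import *
p,R,s=tool();print(p,bar(p+[0,0,.019]),s["force"],s["moment"],s["grasp_force"])
E
```

```text
clock: 19.92
position: [0.619, 0.2225, 0.2933]
ee_rot: [-3.141, -0.002, -2.899]
force: [-0.9, -0.1, -0.7]
finger_gap: 0.0156
grasp_force: 39.1
[0.61903088 0.22252624 0.29327803] [ 12.8  -0.7 172.5] [-0.92444895 -0.12432387 -0.65199803] [-0.06847133  0.07013599 -0.01803599] 39.0629572859325
```

```bash
python3 -m inch '0 -.0011 0 .0062 0; 0 -.0012 0 .0129 0; 0 -.0014 0 .0197 0; 0 -.002 0 .0272 0; 0 -.002 0 .0272 0' 30 && python3 - <<'E'
from line import *
p,R,s=tool();print(p,bar(p+[0,0,.019]),s["force"],s["moment"],s["grasp_force"])
E
```

```text
clock: 20.55
position: [0.6222, 0.224, 0.2666]
ee_rot: [3.141, 0.002, -2.899]
force: [3.1, 2.3, -2.6]
finger_gap: 0.0158
grasp_force: 38.9
[0.62219941 0.22398639 0.26658769] [  3.3  -0.  147.3] [ 3.11309902  2.28468173 -2.58716255] [ 0.65031297 -1.06715313  0.14015532] 38.91041452588979
```

```bash
python3 -m inch '0 -.0015 0 .0063 0; 0 -.0038 0 .0122 0; 0 -.0066 0 .0175 0; 0 -.0094 0 .0228 0; 0 -.0108 0 .0255 0; 0 -.0108 0 .0255 0' 30 && python3 - <<'E'
from line import *
p,R,s=tool();f=r.T@s["force"];print(p,bar(p+[0,0,.019]),f.round(1),f@ax,f@bx,s["moment"],s["grasp_force"])
E
```

```text
clock: 21.3
position: [0.6319, 0.2258, 0.2407]
ee_rot: [-3.142, -0.0, -2.899]
force: [3.2, 2.3, -1.3]
finger_gap: 0.0155
grasp_force: 39.1
[0.63186293 0.22579021 0.24074518] [ -0.2  -0.6 119.9] [ 3.7  1.5 -1.3] -2.8610389552350415 2.6605790045947595 [ 0.71277904 -1.13625162  0.07501309] 39.12045534787467
```

```bash
cat > st.py <<'E'
from line import *
p,R,s=tool();f=r.T@s["force"];print(bar(p+[0,0,.019]),"ax",(f@ax).round(1),"bx",(f@bx).round(1),s["moment"].round(2),s["grasp_force"])
E
python3 -m inch '0 -.0014 0 .0026 0; 0 -.0028 0 .0053 0; 0 -.0042 0 .0079 0; 0 -.0056 0 .0106 0; 0 -.007 0 .0132 0' 40 && python3 st.py;  python3 -m inch '0 -.0014 0 .0026 0; 0 -.0028 0 .0053 0' && python3 st.py
```

```text
clock: 21.92
position: [0.6386, 0.2275, 0.2282]
ee_rot: [3.142, 0.0, -2.899]
force: [1.3, 1.7, 5.1]
finger_gap: 0.016
grasp_force: 39.7
[  0.   -0.6 105.5] ax 3.7 bx 3.9 [ 0.56 -0.63  0.08] 39.68274190585362
clock: 22.18
position: [0.6413, 0.2281, 0.2228]
ee_rot: [3.142, 0.0, -2.899]
force: [1.1, 3.1, 3.7]
finger_gap: 0.0159
grasp_force: 39.7
[ 0.  -0.6 99.5] ax 2.4 bx 3.3 [ 0.6  -0.61  0.07] 39.68203713535331
```

```bash
for i in 1; do python3 -m inch '0 -.0014 0 .0026 0; 0 -.0019 0 .0035 0' >/dev/null && python3 st.py; done;  python3 -m inch '0 -.0014 0 .0026 0; 0 -.0019 0 .0035 0' >/dev/null&& python3 st.py
```

```text
[-0.1 -0.6 95.4] ax 2.7 bx 3.0 [ 0.56 -0.66  0.06] 39.716767147765495
[-0.  -0.6 91.7] ax 5.6 bx 3.4 [ 0.51 -0.47  0.07] 39.91739776771283
```

```bash
python3 -m inch '0 -.0005 0 .0009 0; 0 -.0009 0 .0018 0' >/dev/null && python3 st.py;  python3 -m inch '0 -.0005 0 .0009 0; 0 -.0009 0 .0018 0'  >/dev/null&& python3 st.py
```

```text
[ 0.1 -0.6 90.2] ax 5.5 bx 2.6 [ 0.53 -0.3   0.12] 40.05583598889643
[ 0.1 -0.6 88.4] ax 7.8 bx 3.2 [ 0.43 -0.17  0.06] 40.21854987193365
```

```bash
python3 -m inch '0 -.0005 0 .0009 0; 0 -.0009 0 .0018 0'  >/dev/null&& python3 st.py
```

```text
[ 0.1 -0.6 86.7] ax 8.9 bx 3.7 [ 0.44 -0.04  0.01] 40.373691548011266
```

```bash
python3 -m inch '0 .0047 0 -.0088 0; 0 .0094 0 -.0177 0; 0 .0141 0 -.0265 0; 0 .0188 0 -.0353 0; 0 .0235 0 -.0441 0; 0 .0282 0 -.053 0; 0 .0329 0 -.0618 0; 0 .0376 0 -.0706 0; 0 .0376 0 -.0706 0; 0 .0376 0 -.0706 0' 40 >/dev/null&& python3 st.py && python3 - <<'E'
from line import *
import pickle
p,R,s=tool();a=cam("scene","sc11");b=cam("side","si11");pickle.dump([a,b,p],open("v11.pkl","wb"))
for k,w in((a,(120,175,130,200)),(b,(185,230,150,215))):
    h=cv2.cvtColor(k["image"],cv2.COLOR_BGR2HSV);m=cv2.inRange(h,(10,60,50),(30,255,255))
    q=np.zeros_like(m);q[w[2]:w[3],w[0]:w[1]]=m[w[2]:w[3],w[0]:w[1]]
    N,l,st,ce=cv2.connectedComponentsWithStats(q)
    print([(st[i].tolist(),ce[i].round(1).tolist()) for i in range(1,N) if st[i][4]>12])
    for y in range(w[2],w[3],4):
        x=np.where(q[y])[0]
        if len(x):print(y,x.min(),x.max(),len(x),end=" | ")
    print()
E
```

```text
[ -0.8  -0.9 165.6] ax -0.3 bx 0.4 [-0.01 -0.04 -0.05] 39.225760603439994
[([142, 138, 10, 20, 126], [145.9, 147.0]), ([148, 160, 27, 40, 475], [165.6, 186.0]), ([130, 164, 23, 25, 382], [141.1, 176.4])]
130 151 153 3 | 138 144 151 3 | 142 143 150 8 | 146 143 149 7 | 150 143 148 6 | 154 143 147 5 | 162 166 174 9 | 166 136 174 11 | 170 133 174 22 | 174 130 174 34 | 178 132 174 31 | 182 133 174 26 | 186 137 174 19 | 190 149 174 21 | 194 120 174 27 | 198 120 174 25 | 
[([185, 156, 45, 28, 374], [205.1, 171.1]), ([186, 194, 19, 17, 157], [196.3, 201.0]), ([188, 208, 5, 4, 13], [189.9, 209.6])]
150 192 195 2 | 158 212 213 2 | 162 210 213 4 | 166 193 215 18 | 170 189 213 23 | 174 185 229 38 | 178 185 208 8 | 182 203 206 4 | 194 194 194 1 | 198 189 203 15 | 202 186 203 18 | 206 197 202 6 | 210 189 198 5 |
```

```bash
python3 - <<'E'
from line import *
import pickle
a,b,p=pickle.load(open("v11.pkl","rb"))
run(a,b,((146.5,144),(141.3,176.4)),((212,168),(196.5,200.5)),(141.3,176.4),(196.5,200.5),p)
E
```

```text
head [0.6627 0.2392 0.1774] [array([-0.1, -1.7]), array([0.4, 1.4])] barrel [-9.5  4.9 31.6]
tilt xz,y deg [25.9  0.4]
grip [ -0.8  -0.9 165.6] dist head-grip 0.1344204215084354
grip->head tilt [24.3  2.7]
```

```bash
python3 -m inch '0 -.0047 0 .0088 0; 0 -.0094 0 .0177 0; 0 -.0141 0 .0265 0; 0 -.0188 0 .0353 0; 0 -.0235 0 .0441 0; 0 -.0282 0 .053 0; 0 -.0319 0 .06 0; 0 -.0347 0 .0653 0; 0 -.0366 0 .0689 0;0 -.0366 0 .0689 0' 40 >/dev/null&& python3 st.py
```

```text
[-0.2 -0.6 87.5] ax 1.8 bx 1.8 [ 0.48 -0.37  0.13] 39.54404495714698
```

```bash
python3 -m inch '0 -.0007 0 .0013 0; 0 -.0014 0 .0026 0' >/dev/null && python3 st.py;  python3 -m inch '0 -.0007 0 .0013 0; 0 -.0014 0 .0026 0'  >/dev/null&& python3 st.py
```

```text
[ 0.1 -0.5 85.8] ax 9.0 bx 1.9 [0.27 0.28 0.08] 40.32841879961779
[ 0.2 -0.5 83.3] ax 11.1 bx 2.7 [0.14 0.5  0.11] 40.55171180079924
```

```bash
python3 -m inch '0 .0047 0 -.0088 0; 0 .0094 0 -.0177 0; 0 .0141 0 -.0265 0; 0 .0188 0 -.0353 0; 0 .0235 0 -.0441 0; 0 .0282 0 -.053 0; 0 .0329 0 -.0618 0; 0 .0385 0 -.0726 0; 0 .0385 0 -.0726 0; 0 .0385 0 -.0726 0' 40 >/dev/null&& python3 st.py
python3 -m inch '0 -.0047 0 .0088 0; 0 -.0094 0 .0177 0; 0 -.0141 0 .0265 0; 0 -.0188 0 .0353 0; 0 -.0235 0 .0441 0; 0 -.0282 0 .053 0; 0 -.0319 0 .06 0; 0 -.0347 0 .0653 0; 0 -.0366 0 .0689 0;0 -.0373 0 .0702 0' 40 >/dev/null&& python3 st.py
```

```text
[ -0.7  -1.  164. ] ax -0.5 bx 0.8 [ 0.03 -0.04 -0.03] 39.25874059146736
[ 0.1 -0.5 85.2] ax 9.9 bx 2.6 [0.25 0.29 0.06] 40.38670982583426
```

```bash
python3 -m inch '0 .0047 0 -.0088 0; 0 .0094 0 -.0177 0; 0 .0141 0 -.0265 0; 0 .0188 0 -.0353 0; 0 .0235 0 -.0441 0; 0 .0282 0 -.053 0; 0 .0329 0 -.0618 0; 0 .0385 0 -.0726 0; 0 .0387 0 -.073 0; 0 .0387 0 -.073 0' 40 >/dev/null&& python3 st.py
python3 -m inch '0 -.0047 0 .0088 0; 0 -.0094 0 .0177 0; 0 -.0141 0 .0265 0; 0 -.0188 0 .0353 0; 0 -.0235 0 .0441 0; 0 -.0282 0 .053 0; 0 -.0329 0 .0618 0; 0 -.0357 0 .0671 0; 0 -.0376 0 .0706 0;0 -.0383 0 .0719 0' 40 >/dev/null&& python3 st.py
python3 -m inch '0 .0047 0 -.0088 0; 0 .0094 0 -.0177 0; 0 .0141 0 -.0265 0; 0 .0188 0 -.0353 0; 0 .0235 0 -.0441 0; 0 .0282 0 -.053 0; 0 .0329 0 -.0618 0; 0 .0385 0 -.0726 0; 0 .0387 0 -.073 0; 0 .0387 0 -.073 0' 40 >/dev/null&& python3 st.py
```

```text
[ -0.8  -0.9 167.1] ax 0.5 bx -1.2 [-0.03  0.17  0.  ] 39.304236529860646
[ 0.2 -0.5 86.2] ax 9.9 bx 2.9 [0.26 0.29 0.08] 40.43003957311157
[ -0.6  -0.9 168.2] ax -1.9 bx -1.6 [-0.02  0.06  0.  ] 39.33348013961222
```

```bash
python3 -m inch '0 -.0035 0 .0066 0; 0 -.007 0 .0132 0; 0 -.018 0 .0075 0; 0 -.029 0 .0034 0; 0 -.039 0 0 0; 0 -.05 0 -.0031 0; 0 -.06 0 -.0052 0; 0 -.06 0 -.0052 0' 30 >/dev/null&& python3 st.py
python3 -m inch '0 -.01 0 -.0018 0; 0 -.022 0 -.0028 0; 0 -.033 0 -.003 0; 0 -.04 0 -.003 0; 0 -.047 0 -.003 0; 0 -.047 0 -.003 0' 30 && python3 st.py
```

```text
[ 55.7  -0.6 143.8] ax -0.9 bx -1.6 [-0.    0.86 -0.03] 38.94078348821495
clock: 34.52
position: [0.7141, 0.246, 0.2912]
ee_rot: [-3.141, -0.001, -2.9]
force: [-2.7, -0.6, -2.1]
finger_gap: 0.0158
grasp_force: 38.7
[ 98.2  -0.9 124.6] ax -0.6 bx -3.4 [-0.05  0.93  0.03] 38.728714246535674
```

```bash
python3 -m inch '0 0 0 -.015 0; 0 0 0 -.035 0; 0 0 0 -.055 0; 0 0 0 -.075 0; 0 0 0 -.095 0; 0 0 0 -.105 0; 0 0 0 -.105 0; 0 0 0 -.105 0' 30 >/dev/null && python3 - <<'E'
from line import *
import pickle
p,R,s=tool();print(p,s["clock"],s["force"],s["moment"]);a=cam("scene","sc12");b=cam("side","si12");c=cam("wrist","w12");pickle.dump([a,b,c,p],open("v12.pkl","wb"))
for k in(a,b):
    for z in(.26,.30,.35): print(z,proj(k,(p[0],p[1],z)).round(1),end=" ")
    u,v=proj(k,(p[0],p[1],.29)).astype(int);w=(u-40,u+40,max(v-50,0),v+40)
    h=cv2.cvtColor(k["image"],cv2.COLOR_BGR2HSV);m=cv2.inRange(h,(8,60,50),(30,255,255))
    q=np.zeros_like(m);q[w[2]:w[3],w[0]:w[1]]=m[w[2]:w[3],w[0]:w[1]]
    N,l,st,ce=cv2.connectedComponentsWithStats(q)
    print([(st[i].tolist(),ce[i].round(1).tolist()) for i in range(1,N) if st[i][4]>12])
    for i in range(1,N):
        if st[i][4]>60:
            y,x=np.where(l==i);f=np.polyfit(y,x,1);print(i,f.round(3),[(yy,x[y==yy].min(),x[y==yy].max()) for yy in range(y.min(),y.max()+1,4)if(y==yy).any()])
E
```

```text
[0.71391345 0.24592876 0.39605179] 35.525 [ 0.61860792  0.01255356 -2.38685773] [-0.01499781 -0.01638302  0.02357356]
0.26 [122.9 132.8] 0.3 [119.3 114.9] 0.35 [114.6  91.2] [([108, 69, 15, 33, 234], [115.0, 83.9]), ([117, 119, 23, 30, 317], [128.7, 132.0])]
1 [ 0.283 91.226] [(69, np.int64(109), np.int64(114)), (73, np.int64(108), np.int64(115)), (77, np.int64(109), np.int64(116)), (81, np.int64(111), np.int64(118)), (85, np.int64(112), np.int64(118)), (89, np.int64(113), np.int64(119)), (93, np.int64(114), np.int64(120)), (97, np.int64(116), np.int64(122)), (101, np.int64(118), np.int64(118))]
2 [ 0.239 97.144] [(119, np.int64(127), np.int64(131)), (123, np.int64(118), np.int64(133)), (127, np.int64(117), np.int64(137)), (131, np.int64(120), np.int64(138)), (135, np.int64(123), np.int64(138)), (139, np.int64(124), np.int64(136)), (143, np.int64(130), np.int64(135)), (147, np.int64(129), np.int64(135))]
0.26 [174.  168.8] 0.3 [172.7 152.5] 0.35 [171.1 131.3] [([169, 110, 12, 30, 176], [174.8, 124.4]), ([183, 144, 12, 6, 45], [188.4, 146.7]), ([143, 153, 70, 43, 703], [181.8, 173.7])]
2 [  0.218 147.707] [(110, np.int64(174), np.int64(175)), (114, np.int64(169), np.int64(176)), (118, np.int64(170), np.int64(176)), (122, np.int64(171), np.int64(177)), (126, np.int64(172), np.int64(178)), (130, np.int64(173), np.int64(178)), (134, np.int64(175), np.int64(179)), (138, np.int64(176), np.int64(180))]
7 [ -0.836 327.153] [(153, np.int64(179), np.int64(188)), (157, np.int64(178), np.int64(187)), (161, np.int64(175), np.int64(193)), (165, np.int64(175), np.int64(204)), (169, np.int64(178), np.int64(204)), (173, np.int64(179), np.int64(212)), (177, np.int64(179), np.int64(189)), (181, np.int64(167), np.int64(183)), (185, np.int64(166), np.int64(178)), (189, np.int64(151), np.int64(173)), (193, np.int64(146), np.int64(168))]
```

```bash
python3 - <<'E'
from line import *
import pickle
a,b,c,p=pickle.load(open("v12.pkl","rb"))
run(a,b,((112.2,75.5),(118.9,96.5)),((173,118),(178,138)),(128.5,131.5),(182.5,163.5),p)
E
```

```text
head [0.6936 0.2393 0.2702] [array([-0.1, -1.2]), array([0.3, 1. ])] barrel [60.5 -2.5 99.4]
tilt xz,y deg [-9.5  2.2]
grip [147.3  -0.9 217.3] dist head-grip 0.14639330663626465
grip->head tilt [-8.4 -0.6]
```

```bash
cat > tilt.py <<'E'
from line import *
p,R,s=tool();a=cam("scene");b=cam("side");g=p+[0,0,.019];P=[]
for k in(a,b):
    # handle pixels below the fingers: wood colour, rows between 45 and 85 mm below grip
    h=cv2.cvtColor(k["image"],cv2.COLOR_BGR2HSV);m=cv2.inRange(h,(8,60,50),(30,255,255))
    v0=int(proj(k,g-[0,0,.03])[1]);v1=int(proj(k,g-[0,0,.075])[1]);u=int(proj(k,g-[0,0,.05])[0])
    q=np.zeros_like(m);q[v0:v1,u-16:u+17]=m[v0:v1,u-16:u+17]
    N,l,st,ce=cv2.connectedComponentsWithStats(q);i=1+np.argmax(st[1:,4]);y,x=np.where(l==i)
    f=np.polyfit(y,x,1);P.append(((f[0]*v0+f[1],v0),(f[0]*v1+f[1],v1)));print(st[i],f.round(3),np.std(x-np.polyval(f,y)).round(2))
n1,d1=pl(a,*P[0]);n2,d2=pl(b,*P[1]);L=np.cross(n1,n2);L*=np.sign(L[2]);l=r.T@L
print("tilt",np.degrees([np.arctan2(-l[0],l[2]),np.arctan2(l[1],l[2])]).round(1),s["clock"],p,s["force"])
for z in(g[2],g[2]-.142,g[2]-.18): print(z,np.linalg.solve([n1,n2,[0,0,1]],[d1,d2,z]).round(4))
E
python3 tilt.py; python3 -m inch '0 0 0 .02 0; 0 0 0 .045 0; 0 0 0 .07 0; 0 0 0 .09 0; 0 0 0 .105 0; 0 0 0 .105 0; 0 .01 0 .105 0; 0 .02 0 .105 0; 0 .03 0 .105 0; 0 .03 0 .105 0' && python3 tilt.py
```

```text
[108  73  14  23 175] [ 0.283 91.201] 2.21
[169 115  12  20 133] [  0.246 144.042] 1.93
tilt [-9.9 -0.3] 35.675 [0.71382229 0.24597355 0.39584033] [ 0.1670863  -0.80232756 -1.85599603]
0.4148403348192138 [0.7124 0.247  0.4148]
0.27284033481921377 [0.6881 0.2416 0.2728]
0.2348403348192138 [0.6816 0.2402 0.2348]
clock: 37.02
position: [0.6857, 0.2391, 0.2935]
ee_rot: [3.141, 0.004, -2.899]
force: [2.3, 0.3, 0.6]
finger_gap: 0.0156
grasp_force: 38.7
[125 125  11  20 143] [  0.203 102.971] 2.07
[178 159  25  18 253] [1.0100e-01 1.7337e+02] 6.46
tilt [-2.4 -0.7] 37.025 [0.68566206 0.23914354 0.29348995] [2.2659274  0.25445594 0.62629613]
0.31248994978407835 [0.6751 0.2432 0.3125]
0.17048994978407836 [0.6688 0.2433 0.1705]
0.13248994978407835 [0.6671 0.2434 0.1325]
```

```bash
python3 -m inch '0 .004 0 0 0; 0 .004 0 0 0; 0 .004 0 -.02 0; 0 .004 0 -.045 0; 0 .004 0 -.07 0; 0 .004 0 -.095 0; 0 .004 0 -.107 0; 0 .004 0 -.107 0; 0 .004 0 -.107 0' && python3 tilt.py
```

```text
clock: 38.25
position: [0.6803, 0.2376, 0.3971]
ee_rot: [-3.141, -0.003, -2.899]
force: [-0.0, -0.3, -0.7]
finger_gap: 0.0157
grasp_force: 38.5
[117  75  12  23 180] [  0.211 104.372] 2.27
[183 115   8  20 123] [8.60000e-02 1.75413e+02] 1.78
tilt [-1.3  0.6] 38.25 [0.68029112 0.23763962 0.39709891] [-0.01717189 -0.34730874 -0.70776244]
0.4160989099717005 [0.6802 0.2393 0.4161]
0.2740989099717005 [0.6774 0.237  0.2741]
0.23609890997170052 [0.6766 0.2364 0.2361]
```

```bash
python3 -m inch '0 .012 -.011 0 0; 0 .037 -.035 0 0; 0 .071 -.067 0 0; 0 .107 -.1 0 0; 0 .143 -.134 0 0; 0 .179 -.168 0 0; 0 .215 -.202 0 0; 0 .248 -.233 0 0; 0 .272 -.256 0 0; 0 .2837 -.2665 0 0' 40 >/dev/null && python3 -m inch '0 0 0 0 0; 0 0 0 .03 0; 0 0 0 .07 0; 0 0 0 .105 0; 0 0 0 .12 0; 0 0 0 .12 0; 0 0 0 .12 0' && python3 tilt.py && python3 - <<'E'
from line import *
a=cam("scene","sc13");b=cam("side","si13")
for k,w in((a,(285,345,110,215)),(b,(275,320,130,205))):
    h=cv2.cvtColor(k["image"],cv2.COLOR_BGR2HSV)
    m=cv2.inRange(h,(75,80,30),(95,255,160));m[:w[2]]=0;m[w[3]:]=0;m[:,:w[0]]=0;m[:,w[1]:]=0
    N,l,st,ce=cv2.connectedComponentsWithStats(m);print("rim",[(st[i].tolist(),ce[i].round(1).tolist()) for i in range(1,N) if st[i][4]>30])
    t=tool()[0]
    for off in(.0,-.004): print([proj(k,(t[0]+off,t[1],z)).round(1).tolist() for z in(.11,.15,.17,.2)])
    for y in range(w[2],w[3],5): print(y,"".join("#" if 8<=q[0]<=30 and q[1]>60 else "g" if 75<=q[0]<=95 and q[1]>80 else "." for q in h[y,w[0]:w[1]]))
E
```

```text
clock: 40.48
position: [0.4706, -0.088, 0.2793]
ee_rot: [-3.142, 0.001, -2.898]
force: [-0.2, -0.7, -0.3]
finger_gap: 0.0157
grasp_force: 39.2
[299 125  22  20 254] [-3.09000e-01  3.52522e+02] 6.77
[293 139   9  14  82] [-2.00000e-02  2.99579e+02] 1.79
tilt [  1.2 -25.8] 40.475 [ 0.47064266 -0.0879921   0.27933019] [-0.24856438 -0.74345055 -0.34413342]
0.2983301868853779 [ 0.4704 -0.0907  0.2983]
0.1563301868853779 [ 0.4567 -0.0235  0.1563]
0.11833018688537789 [ 0.453  -0.0055  0.1183]
rim [([300, 193, 28, 20, 250], [313.1, 201.9])]
[[312.9, 190.5], [313.7, 175.2], [314.2, 167.2], [314.9, 155.0]]
[[314.0, 191.2], [315.0, 175.8], [315.4, 167.9], [316.2, 155.6]]
110 ....############.#.................##......##...............
115 ...................................##....##...............##
120 ...................................#...##...#.............#.
125 ............................#######.........................
130 .########.#####.##..........########........................
135 ##################..........#######.........................
140 .......#################....#######..
[... 1161 characters left out ...]

135 .............................................
140 ....................#####....................
145 ....................#####....................
150 ......#######.......####.....................
155 ..........##....###.###......................
160 ................#####........................
165 .............................................
170 ................#####.###....................
175 ..............##.###########............#####
180 ####################..#######################
185 ########..........#####.........###..........
190 #############....................##.#########
195 ##########.gg.ggg...ggggg.ggggg..#.##########
200 ###########.ggggggggggggggg.gg#####...#.###.#
```

```bash
python3 -m inch '0 .0026 -.004 0 0; 0 .0026 -.004 0 0; 0 .0026 -.004 .012 0; 0 .0026 -.004 .024 0; 0 .0026 -.004 .036 0; 0 .0026 -.004 .048 0; 0 .0026 -.004 .06 0; 0 .0026 -.004 .06 0' && python3 - <<'E'
from line import *
p,R,s=tool();print(p,s["force"],s["moment"])
a=cam("scene","sc14");b=cam("side","si14")
for k,w in((a,(285,345,130,215)),(b,(275,320,130,205))):
    h=cv2.cvtColor(k["image"],cv2.COLOR_BGR2HSV)
    for y in range(w[2],w[3],5): print(y,"".join("#" if 8<=q[0]<=30 and q[1]>60 else "g" if 75<=q[0]<=95 and q[1]>80 else "." for q in h[y,w[0]:w[1]]))
E
```

```text
clock: 41.68
position: [0.4672, -0.0932, 0.2177]
ee_rot: [3.141, -0.002, -2.899]
force: [-0.7, -0.3, -1.0]
finger_gap: 0.0158
grasp_force: 39.1
[ 0.46719471 -0.0932031   0.21770267] [-0.65811398 -0.29920022 -1.04847852] [ 0.04862559 -0.03217266 -0.0509898 ]
130 .#############.###..........................................
135 ##################...................#......................
140 .......#################............##......................
145 ..................########..........##......................
150 ..................................##############............
155 ..............................######...####################.
160 .............................#######..............##########
165 .............................######.........................
170 .............................######.........................
175 ...........................................................#
180 ...............................................#############
185 ...................................#########################
190 ......................####################################
[... 312 characters left out ...]

135 .............................................
140 .............................................
145 .............................................
150 ......#######................................
155 ..........##....###........#.................
160 ................#########....................
165 ....................####.....................
170 ....................####.....................
175 ........................................#####
180 ##################..........#################
185 ########.........####...##......###..........
190 ############################....########.####
195 ##########.gg.####.#####..#.ggg.##.##########
200 ###########.ggg.gggggggggggggg.####.##.#.#.##
```

```bash
python3 -m inch '0 -.0008 .0008 .008 0; 0 -.0008 .0008 .018 0; 0 -.0008 .0008 .028 0; 0 -.0008 .0008 .036 0; 0 -.0008 .0008 .04 0; 0 -.0008 .0008 .04 0' && python3 - <<'E'
from line import *
p,R,s=tool();print(p,s["force"],s["moment"])
E
python3 -m inch '0 0 0 .002 0; 0 0 0 .004 0; 0 0 0 .004 0'
```

```text
clock: 42.52
position: [0.4683, -0.0923, 0.1784]
ee_rot: [3.141, -0.001, -2.899]
force: [-0.7, 0.6, -2.0]
finger_gap: 0.0158
grasp_force: 39.1
[ 0.46826761 -0.09227602  0.17843554] [-0.70029849  0.55002788 -1.95608386] [ 0.09767357  0.10863635 -0.00964098]
clock: 42.9
position: [0.4685, -0.0923, 0.1747]
ee_rot: [3.141, -0.0, -2.899]
force: [-1.0, 0.9, -2.4]
finger_gap: 0.016
grasp_force: 39.2
```

```bash
for i in 1; do python3 -m inch '0 0 0 .002 0; 0 0 0 .004 0; 0 0 0 .004 0'; done; python3 -m inch '0 0 0 .001 0; 0 0 0 .002 0; 0 0 0 .002 0'
```

```text
clock: 43.28
position: [0.4684, -0.0923, 0.1706]
ee_rot: [3.141, -0.0, -2.899]
force: [-0.5, -0.0, -0.8]
finger_gap: 0.0159
grasp_force: 39.2
clock: 43.65
position: [0.4685, -0.0924, 0.1687]
ee_rot: [3.142, -0.0, -2.899]
force: [-1.1, -0.1, -1.4]
finger_gap: 0.016
grasp_force: 39.2
```

```bash
for i in 1; do python3 -m inch '0 0 0 .001 0; 0 0 0 .002 0; 0 0 0 .002 0' | sed -n '2p;4p'; done; python3 -m inch '0 0 0 .001 0; 0 0 0 .002 0; 0 0 0 .002 0'| sed -n '2p;4p'
```

```text
position: [0.4685, -0.0924, 0.1668]
force: [0.0, -0.1, 0.2]
position: [0.4686, -0.0924, 0.1648]
force: [-0.6, 0.0, 2.3]
```

```bash
python3 -m inch '0 0 0 -.0025 0; 0 0 0 -.0025 0; .3 0 0 -.0025 0; .5 0 0 -.0025 0; .7 0 0 -.0025 0; .7 0 0 -.0025 0; .7 0 0 -.02 0; .7 0 0 -.05 0; .7 0 0 -.1 0; .7 0 0 -.15 0' 20 && python3 -m inch '.7 .03 0 -.01 0; .7 .03 0 -.01 0; .7 .03 0 -.01 0' && python3 - <<'E'
from line import *
a=cam("scene","sc15");b=cam("side","si15");w=cam("wrist","w15")
for k,w_ in((a,(285,345,140,215)),(b,(275,320,140,205))):
    h=cv2.cvtColor(k["image"],cv2.COLOR_BGR2HSV)
    for y in range(w_[2],w_[3],5): print(y,"".join("#" if 8<=q[0]<=30 and q[1]>60 else "g" if 75<=q[0]<=95 and q[1]>80 else "." for q in h[y,w_[0]:w_[1]]))
    m=cv2.inRange(h,(75,80,30),(95,255,160));m[:w_[2]]=0;m[w_[3]:]=0;m[:,:w_[0]]=0;m[:,w_[1]:]=0
    N,l,st,ce=cv2.connectedComponentsWithStats(m);print("rim",[(st[i].tolist(),ce[i].round(1).tolist()) for i in range(1,N) if st[i][4]>30])
# compare to first pictures: pin rest area and bystanders
for n,k in(("sc0",a),("si0",b)):
    d=cv2.absdiff(cv2.imread(f"pics/{n}.png"),k["image"]).max(2);m=cv2.morphologyEx((d>40).astype(np.uint8),cv2.MORPH_OPEN,np.ones((3,3)))
    N,l,st,ce=cv2.connectedComponentsWithStats(m);print(n,[st[i].tolist() for i in range(1,N) if st[i][4]>25])
for n,q in(("pin tip",(-.061,-.050,.060)),("knob",(-.061,-.156,.06)),):print(n,proj(a,o+r@np.array(q)),proj(b,o+r@np.array(q)))
d=cv2.absdiff(cv2.imread("pics/sc9.png"),a["image"]).max(2)[170:235,160:215];print("pin area diff vs sc9",(d>40).sum())
E
```

```text
clock: 45.65
position: [0.4682, -0.0924, 0.3162]
ee_rot: [3.141, -0.0, -2.899]
force: [1.5, 0.4, -0.3]
finger_gap: 0.0597
grasp_force: 0.0
clock: 46.02
position: [0.4397, -0.0994, 0.3246]
ee_rot: [3.141, 0.0, -2.899]
force: [-0.0, -0.6, 0.5]
finger_gap: 0.0597
grasp_force: 0.0
140 .......#################....................................
145 .................###################........................
150 ............................####################............
155 ............................######.....####################.
160 ............................#######...............##########
165 ...........................########.........................
170 ...........................#######..........................
175 ...........................#######.........................#
180 ...........................######..............#############
185 ...........................#######.#########################
190 ......................######################################
195 ..........#######.gg.gggggg......ggggg..####################
200 ##############.gg...................g.
[... 1185 characters left out ...]
6, 240, 41, 38, 856], [376, 328, 66, 56, 2378]]
si0 [[301, 0, 33, 26, 696], [464, 13, 8, 6, 36], [445, 14, 13, 41, 347], [500, 16, 12, 28, 141], [307, 26, 20, 9, 132], [310, 37, 16, 5, 80], [299, 42, 29, 59, 1207], [444, 59, 11, 73, 544], [468, 121, 44, 37, 1287], [445, 133, 5, 11, 41], [419, 160, 28, 74, 1151], [453, 170, 59, 20, 876], [398, 191, 112, 112, 4295], [204, 213, 5, 6, 26], [313, 219, 20, 22, 283], [200, 224, 5, 8, 31], [203, 250, 7, 6, 31], [503, 258, 9, 17, 85], [467, 278, 45, 15, 412], [422, 302, 7, 7, 39], [422, 315, 20, 27, 303]]
pin tip [167.48910083 209.2375887 ] [200.6945313  233.59858434]
knob [199.96284641 192.00254528] [205.66898831 216.45814542]
pin area diff vs sc9 0
```

```bash
python3 -c "
from rig import ctrl
print(ctrl.close_job())"
```

```text
the job is handed in; nothing more can be done
None
```

The job is handed in at about 46 s: the keeper pin lies in its notches, the barrel had four strokes (three asked), each until the tip bristles pressed on the plate, the brush stands head-down in its cup, and the camera images show nothing else moved; the first try at entering the mouth hit hard at about 49 N, within the 120 N wrist limit, before I re-centred it.

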